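# Release and push out the purge-gas filter slide

## Task

Take the pin tool from its stand, press the recessed release button of the filter slide with its tip and, keeping the button held down, push the slide all the way out through the front of the filter module. Then put the pin tool back fully home and upright in its stand. Work gently, neither slide nor button may be pressed hard, and leave everything else where it is.

Things in the scene. Friction and masses are not known exactly. Their poses are not given: they have to be found in the camera images.
- module: White filter module with grey deck, 280 deep x 200 wide mm, fixed on the bench; origin at its base centre, z up, -x is its front, where the slide comes out. Deck 100 mm above the bench; the slide lies in a channel in its middle; an aluminium hood over the front of the channel (120 mm wide) reaches 118 mm above the bench, its back edge 80 mm in front of the recess, which is at x = +20 mm when the slide is home and -40 mm when fully out.
- recess (a point): Centre of the mouth of the round button recess, 12 mm across, countersunk to 16 mm, in the top of the slide's aluminium plate, 104 mm above the bench. z up; the slide comes out along this point's -x. The flat button in it, 9.6 mm across, has its top 6 to 20 mm below the mouth when up: how deep differs each time and is not measured, so feel for it. The recess is 30 mm deep.
- filter_slide: The slide, 60 mm wide; origin over the module's when home, 20 mm in front of the recess. It comes out 60 mm to a hard stop and rubs with about 1.5 N. Its button is sprung: 3 N at first touch, 5.6 N after 3 mm (catch free), 8 N at its stop after 6 mm. Catch teeth stand every 12 mm of the way: let up, it is caught at the next with 2 mm play each way. Pin load on slide and button: never over 18 N.
- pin_grip (a point): Centre of the pin tool's wooden handle, an 18 x 18 mm square bar 45 mm tall (rounded edges, sides along this point's x and y). z points from the tip to the handle. Below the handle a steel collar 26 mm across and 6 mm thick, whose underside is 28.5 mm below this point, then a round shank 6 mm thick and 50 mm long. 60 g, 101 mm long in all.
- pin_tip (a point): End of the pin tool's shank, on its axis, 78.5 mm below the handle's centre; the last 2 mm taper to 3.6 mm.
- pin_tool: The pin tool; origin at its tip, z towards the handle.
- stand_mouth (a point): Centre of the mouth of the hole in the top of the pin tool's stand, a fixed grey block 60 x 60 mm and 55 mm tall; hole 11 mm across, countersunk to 15 mm, 53 mm deep. With the tool home its collar lies flat on the block's top. The stand may be on either side of the module.
- canister: Aluminium jar 54 mm across, 75 mm tall, origin under its centre. To be left alone.
- blower: Blue dust-blower bulb 60 mm across with a nozzle up, 100 mm tall, origin under its centre. To be left alone.
- tweezers: Steel tweezers 120 mm long lying on the bench, origin under the middle. To be left alone.
- crucible: White ceramic crucible 26 mm across, 22 mm tall, on the module's deck, origin under its centre. To be left alone.
- vial: Small amber vial 24 mm across, 45 mm tall, origin under its centre. To be left alone.
There are look-alikes about, which are no part of the job. Of the things like the pin_tool, leave any that is pink; of the rest the larger one is meant. What is shaped like the part that bears stand_mouth but red or yellow is not meant.

How it is judged:
On the way, in this order (a step that is already met when the one before it is completed fails the run):
1. the pin tool is lifted out of its stand (z of pin_tip in the frame of stand_mouth above 0.005 m), for 0.1 s.
2. the slide is fully out (over 53 mm) with the pin in the recess (x of recess in the frame of module below -0.033 m and distance between pin_tip and recess below 0.03 m), for 0.1 s.
At the end, for the whole second after the job is handed in: The slide stands more than 53 mm out; the pin tool is at rest in its stand, tip within 6 mm of the hole's axis and more than 47 mm below its mouth, upright within 0.1 rad (x of recess in the frame of module below -0.033 m and horizontal distance between pin_tip and stand_mouth below 0.006 m and z of pin_tip in the frame of stand_mouth below -0.047 m and angle between pin_tool's own z axis and vertical below 0.1 rad and linear speed of pin_tool below 0.02 m/s); the robot touches nothing.
It fails at once if the pin loads the slide or its button with more than 18 N (contact force between pin_tool and filter_slide above 18 N).
It fails at once if a bystander is moved more than 30 mm (distance of any of canister, blower, tweezers, crucible, vial from where it was at the start of the episode above 0.03 m).
It also fails if it takes over 58 s, if anything falls off the work surface, if the arm or the gripper's body presses on something with over 40 N, if the wrist force passes 120 N, or if a joint passes its speed limit or range.

## Robot

A 7-joint arm with a two-finger parallel gripper is mounted at the origin on the work surface. World frame = base frame: x ahead of the robot, y to its left, z up, the work surface at z = 0. Lengths are in m, angles in rad, forces in N, time in s.
With the tool pointing down it reaches from about 0.425 to 0.925 m from the base axis. Payload 6.8 kg.
Tool frame: the origin (TCP) lies at the very end of the fingers, on their centre line; the grasp point (between the pads) lies 19 mm behind it; y points along the fingers, z is the direction in which the jaws open and shut, and the axes are right-handed (so a half turn about y gives the same grasp; the last joint's range is limited). The gripper opens to 85 mm and grips with 20 to 120 N. Pads are 22 mm wide; open, the fingers measure 114 mm over their backs; the gripper's body (76 mm by 85 mm) begins 54 mm behind the grasp point. The pads swing forward as they close: fully open they stand 13 mm farther back than shut.
Start: joints at [-1.386, 0.477, 0.022, 1.555, -0.011, 1.109, -0.083], TCP at [0.195, 0.646, 0.231] pointing down, gripper open.
Joint ranges: [-2.96, 2.96], [-0.34, 2.1], [-1.41, 1.46], [0.24, 2.44], [-1.37, 4.51], [0.17, 1.92], [-2.96, 2.96]. Speed limits (rad/s): [2.39, 2.39, 3.14, 3.14, 3.14, 3.14, 3.14].

## Interface

Orientations are given as a unit quaternion [w, x, y, z].
In Python, from station import * gives the robot as it stands.
- The arm moves only by the shell command python3 -m jog 'ROWS' [OPENING] [FORCE]. ROWS is JSON, a list of rows, each a list of 2 entries, a list of its own where there are three numbers: the shift along the tool's x, y, z in mm, then the turn about the tool's y in rad. A call has 1 to 20 rows; each row is the pose to reach, as a shift and turn from the pose commanded when the call began, along the tool's axes at that moment; what a row does not reach only later rows make up. A row lasts 1/12 s, in which the tool goes at most 41.7 mm and 7.16 degrees, less where a joint would pass 70% of its speed; a pose out of reach is approached as far as the arm can. A call with a gripper value outside its range is refused whole. OPENING is the finger opening in mm, from 0 to 85.4, set as the call begins (- or left out, the last holds). The fingers move at their own pace and stop on an object; FORCE is the grip in N (left out, the last holds). Time passes only in rows, so rows that repeat a pose let the fingers close. It gives the time, the measured TCP pose, the force and the opening at its end, in the units of the state.
- get_obs(): the state, without advancing time (a new reading comes with each control period).
- read_camera(name): name is "scene" or "top"; returns a dict with "img" (420x560x3 uint8, red, green, blue), "depth" (420x560 float32, m along the optical axis (not along the pixel's ray), 0 where there is no reading), "fx", "fy", "cx", "cy" (pixels), "rvec" (rotation vector, rad) and "tvec" (3), from world to camera coordinates, as OpenCV has them. Camera axes: x right, y down, z forward; pixel columns grow to the right and rows downward; lengths in m; the calibration is good to about 2 mm. A picture is of the moment at which its call begins.
- hand_in(): hands the job in, once; it reports no verdict.
The state is a dict: "t": time; "q": joint angles; "joint_vel": joint speeds; "joint_torque": joint torques, N m; "eef_pos": TCP position; "tool_rot": TCP orientation; "contact_force": force on the tool from outside, world axes, zero at the start; "torque": the same for the moment, N m; "gripper_width": opening from 0.0 (shut) to 1.0 (fully open).
Only numpy, scipy, OpenCV 4.12 (cv2) and the standard library are available. Lean on these libraries where they do the work, as an engineer would, in place of code of your own. Each camera call takes 0.05 s, during which the arm holds its last target.

## Working session

There is one attempt and no reset: what is moved stays moved. The work goes in short steps, Python scripts to look and compute and a shell command to move; the robot and the scene stay as the last step left them, time stands still between calls to the robot, and variables do not carry over. Pictures are saved under pics/ and viewed, and the job is handed in when it is done.

```bash
ls; mkdir -p pics; cat > h.py <<'E'
from station import *
import numpy as np, cv2
def cam(n):
    c=read_camera(n); c['R']=cv2.Rodrigues(np.array(c['rvec'],float))[0]; c['t']=np.array(c['tvec'],float); return c
def ray(c,u,v):
    d=np.array([(u-c['cx'])/c['fx'],(v-c['cy'])/c['fy'],1.]); return -c['R'].T@c['t'], c['R'].T@d
def onz(c,u,v,z):
    o,d=ray(c,u,v); return o+d*(z-o[2])/d[2]
def dep(c):
    h,w=c['depth'].shape; u,v=np.meshgrid(np.arange(w),np.arange(h)); Z=c['depth']
    P=np.stack([(u-c['cx'])/c['fx']*Z,(v-c['cy'])/c['fy']*Z,Z],-1)
    return (P-c['t'])@c['R']
def proj(c,p):
    q=c['R']@np.array(p)+c['t']; return q[0]/q[2]*c['fx']+c['cx'], q[1]/q[2]*c['fy']+c['cy']
E
python3 - <<'E'
from h import *
import pickle
for n in('scene','top'):
    c=cam(n); pickle.dump(c,open(n+'0.pkl','wb')); cv2.imwrite(f'pics/{n}0.png',cv2.resize(c['img'][:,:,::-1],(800,600)))
    print(n,-c['R'].T@c['t'],c['fx'],c['R'].round(2).tolist())
o=get_obs();print({k:np.round(v,3) for k,v in o.items()})
E
```

```text
pics
scene [ 1.1271918  -0.55335061  0.79583057] 469.29307152761675 [[0.61, 0.79, 0.0], [0.52, -0.4, -0.75], [-0.6, 0.46, -0.66]]
top [ 0.26933204 -0.07171663  1.32563265] 455.1925127176305 [[0.0, -1.0, -0.03], [-0.98, 0.0, -0.18], [0.18, 0.03, -0.98]]
{'t': np.float64(0.1), 'q': array([-1.386,  0.478,  0.022,  1.556, -0.011,  1.109, -0.083]), 'joint_vel': array([ 0.   , -0.003, -0.001, -0.   ,  0.   , -0.   , -0.003]), 'joint_torque': array([ 5.0000e-03, -5.9776e+01,  1.6140e+00, -2.8196e+01,  1.3000e-02,
        5.0000e-03, -0.0000e+00]), 'eef_pos': array([0.195, 0.646, 0.23 ]), 'tool_rot': array([-0.699,  0.7  , -0.103,  0.103]), 'contact_force': array([ 0.408, -0.49 , -0.149]), 'torque': array([-0.018,  0.009,  0.015]), 'gripper_width': np.float64(1.001)}
```

View pics/scene0.png

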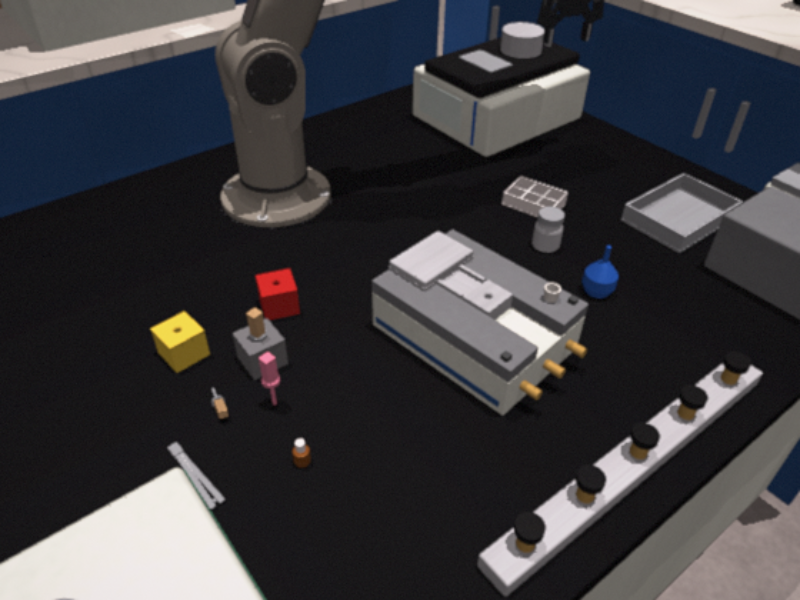

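View pics/top0.png

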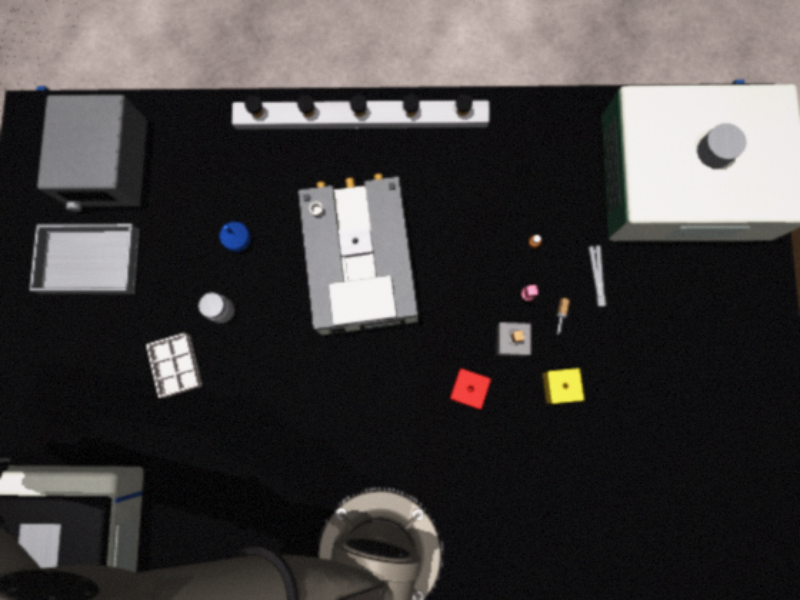

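```bash
python3 - <<'E'
import pickle,cv2,numpy as np
t=pickle.load(open('top0.pkl','rb'));s=pickle.load(open('scene0.pkl','rb'))
def crop(c,x,y,w,h,k):
    return cv2.resize(c['img'][y:y+h,x:x+w,::-1],None,fx=k,fy=k,interpolation=cv2.INTER_NEAREST)
a=crop(t,205,120,100,120,5);cv2.imwrite('pics/t_mod.png',a)
cv2.imwrite('pics/t_st.png',crop(t,310,155,125,140,4))
cv2.imwrite('pics/s_mod.png',crop(s,255,155,160,130,5))
cv2.imwrite('pics/s_st.png',crop(s,100,180,130,120,5))
E
```

```text
(no output)
```

View pics/t_mod.png

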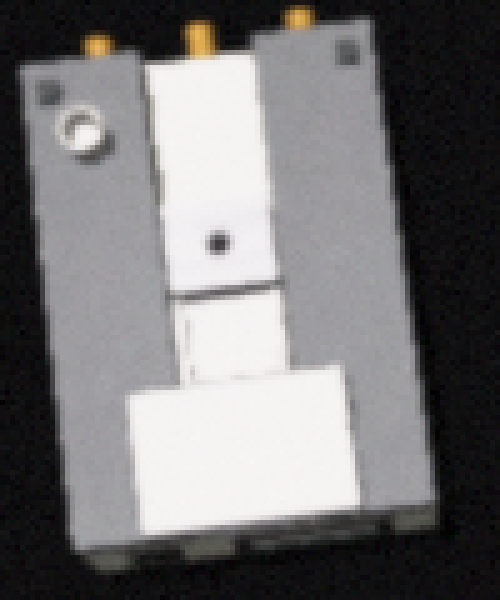

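View pics/t_st.png

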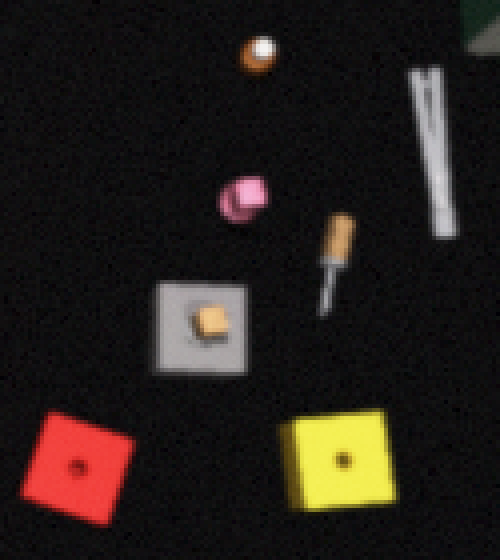

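View pics/s_st.png

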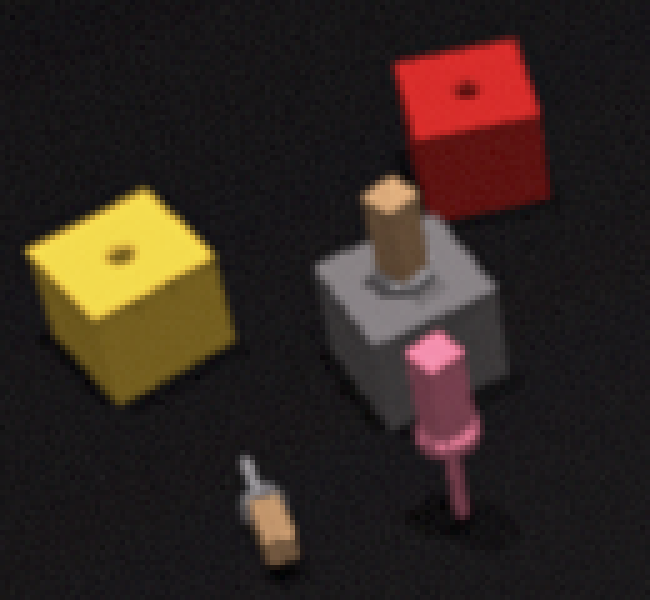

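View pics/s_mod.png

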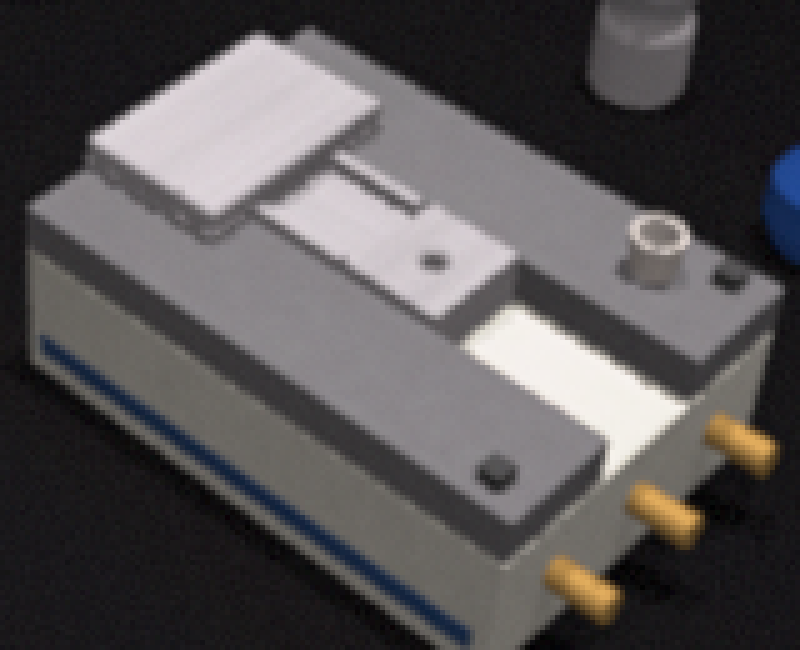

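```bash
cat > m.py <<'E'
from h import *
import pickle
def rect(mask,c,z,near):
    cs,_=cv2.findContours(mask.astype(np.uint8),cv2.RETR_EXTERNAL,cv2.CHAIN_APPROX_NONE)
    k=[x for x in cs if cv2.pointPolygonTest(x,near,True)>-4]; k=max(k,key=cv2.contourArea)
    return k
def planar(k,c,z):
    P=np.array([onz(c,*p,z)[:2] for p in k[:,0,:].astype(float)]); r=cv2.minAreaRect((P*1000).astype(np.float32)); return r
if __name__=='__main__':
  t=pickle.load(open('top0.pkl','rb'));s=pickle.load(open('scene0.pkl','rb'))
  for n,c,st,hd in(('top',t,(350,228),(362,236)),('scene',s,(182,238),(178,223))):
    hsv=cv2.cvtColor(c['img'],cv2.COLOR_RGB2HSV).astype(int)
    print(n,'stand px',hsv[st[1],st[0]],'handle px',hsv[hd[1],hd[0]])
    P=dep(c); print('depth pts',P[st[1],st[0]].round(4),P[hd[1],hd[0]].round(4))
    H,S,V=hsv[...,0],hsv[...,1],hsv[...,2]
    wood=(H>5)&(H<22)&(S>70)&(V>120 if n=='top' else V>165)
    k=rect(wood,c,0.106,hd); print('handle top',planar(k,c,.106))
    gray=(S<45)&(V>70)&(V<=190) 
    g=gray.copy()
    k=rect(g,c,.055,st); hull=cv2.convexHull(k); print('stand',planar(hull,c,.055))
    # recess
    x,y=(248,168) if n=='top' else (341,207)
    w=c['img'][y-4:y+5,x-4:x+5].astype(float).mean(2); d=np.clip(np.median(w)-w-25,0,None)
    yy,xx=np.mgrid[y-4:y+5,x-4:x+5]; u,v=(d*xx).sum()/d.sum(),(d*yy).sum()/d.sum()
    print('recess',u,v,onz(c,u,v,.104).round(4)); print(w.astype(int))
    if n=='top':
        L=(S<60)&(V>70); k=rect(L,c,.1,(230,180)); r=planar(cv2.convexHull(k),c,.1);print('module',r)
E
python3 m.py
```

```text
top stand px [  0  10 154] handle px [ 19 105 237]
depth pts [ 0.4347 -0.234   0.0535] [ 0.4065 -0.2591  0.1043]
handle top ((410.3830871582031, -260.2781982421875), (18.841686248779297, 18.749082565307617), 0.08097347617149353)
stand ((410.35565185546875, -260.9095458984375), (61.321346282958984, 64.08880615234375), 88.21495056152344)
recess 248.24622260055332 168.20259629708448 [0.595  0.0498 0.104 ]
[[239 238 238 238 237 236 237 238 237]
 [238 238 236 231 226 225 233 235 238]
 [240 238 227 198 170 176 208 232 239]
 [241 235 205 141 102 108 158 218 237]
 [240 230 179 101  63  65 130 210 236]
 [242 234 181 102  65  77 150 221 239]
 [242 238 214 163 137 157 205 234 239]
 [242 240 234 225 218 223 234 237 239]
 [239 239 239 237 235 237 238 238 239]]
module ((570.1316528320312, 46.48078918457031), (293.0240173339844, 203.01467895507812), 7.736447811126709)
scene stand px [150   3  78] handle px [ 15 114  96]
depth pts [ 0.4228 -0.2648  0.0557] [ 0.4228 -0.2678  0.1031]
handle top ((413.0079345703125, -263.210693359375), (16.267866134643555, 16.820533752441406), 11.539791107177734)
stand ((412.48516845703125, -263.1888732910156), (62.745269775390625, 62.301387786865234), 87.43290710449219)
recess 341.38355217691776 206.9004837595024 [0.5975 0.0474 0.104 ]
[[201 200 201 201 203 204 206 209 209]
 [200 199 195 193 196 197 201 205 209]
 [200 194 178 163 162 165 171 190 204]
 [200 185 149 113  97 107 129 165 194]
 [202 184 134  90  85  82 101 145 187]
 [208 196 161 128 118 111 124 162 193]
 [207 206 197 186 176 166 178 200 201]
 [207 208 205 204 203 200 201 201 204]
 [204 203 205 202 202 199 201 201 205]]
```

```bash
python3 - <<'E'
from m import *
from scipy.spatial.transform import Rotation as Ro
o=get_obs();q=o['tool_rot'];print(Ro.from_quat([*q[1:],q[0]]).as_matrix().round(3))
t=pickle.load(open('top0.pkl','rb'));s=pickle.load(open('scene0.pkl','rb'))
hsv=cv2.cvtColor(t['img'],cv2.COLOR_RGB2HSV).astype(int);S,V=hsv[...,1],hsv[...,2]
def fit(pts,c,z,nm):
    P=np.array([onz(c,u,v,z)[:2] for u,v in pts]); 
    f=cv2.fitLine((P*1000).astype(np.float32),cv2.DIST_HUBER,0,.1,.1).ravel(); d=f[:2]*np.sign(f[0]); n=np.array([-d[1],d[0]])
    print(nm,'yaw',np.degrees(np.arctan2(d[1],d[0])).round(2),'offset along normal',(n@f[2:]).round(2),'len',np.ptp(P,0).round(3))
g=t['img'].astype(float).mean(2)
def edge(c,row,lo,hi,thr,sgn):
    r=c[row,lo:hi]; i=np.where(sgn*(r-thr)>0)[0][0]; a,b=r[i-1],r[i]; return lo+i-1+(thr-a)/(b-a)
L=[(edge(g,v,200,225,75,1),v) for v in range(140,222,2)]
Rr=[(edge(g,v,265,310,75,-1),v) for v in range(130,215,2)]
fit(L,t,.1,'left');fit(Rr,t,.1,'right')
# slide/channel: deck gray ~150 -> white
print(g[180,228:270].astype(int))
A=[(edge(g,v,232,245,200,1),v) for v in range(138,174,2)]
B=[(edge(g,v,250,268,200,-1),v) for v in range(138,174,2)]
fit(A,t,.1,'chL');fit(B,t,.1,'chR')
# hood side edges
A=[(edge(g,v,222,240,200,1),v) for v in range(201,224,2)]
B=[(edge(g,v,260,280,200,-1),v) for v in range(197,218,2)]
fit(A,t,.118,'hoodL');fit(B,t,.118,'hoodR')
# handle & stand zoomed yaw on subpixel upsample
gs=s['img'].astype(float).mean(2)
E
```

```text
[[ 0.957 -0.     0.289]
 [-0.289 -0.002  0.957]
 [ 0.    -1.    -0.002]]
left yaw 7.79 offset along normal 69.08 len [0.228 0.031]
right yaw 7.82 offset along normal -132.18 len [0.24  0.033]
[159 158 163 160 163 158 158 163 161 151 127 160 191 173 168 179 188 204
 216 229 233 235 235 236 237 241 240 243 244 243 244 243 236 192 157 157
 156 155 155 156 158 157]
chL yaw 6.11 offset along normal 15.53 len [0.099 0.012]
chR yaw 5.42 offset along normal -36.4 len [0.099 0.035]
hoodL yaw 7.34 offset along normal 31.58 len [0.06  0.008]
hoodR yaw 8.29 offset along normal -94.1 len [0.055 0.008]
```

```bash
python3 - <<'E'
from m import *
t=pickle.load(open('top0.pkl','rb'));s=pickle.load(open('scene0.pkl','rb'))
for n,c,(x,y,w,h),vt in(('top',t,(352,225,22,20),170),('scene',s,(168,210,22,20),140)):
    im=cv2.resize(c['img'][y:y+h,x:x+w],None,fx=8,fy=8,interpolation=cv2.INTER_CUBIC)
    hsv=cv2.cvtColor(im,cv2.COLOR_RGB2HSV).astype(int)
    for thr in (vt-20,vt,vt+20):
        m=((hsv[...,1]>60)&(hsv[...,2]>thr)).astype(np.uint8)
        cs,_=cv2.findContours(m,0,1);k=max(cs,key=cv2.contourArea).astype(float)
        k=(k+.5)/8-.5+np.array([x,y]); print(n,thr,planar(k,c,.106))
E
python3 -m jog '[[[421,0,-339],0],[[421,0,-339],0],[[421,0,-339],0],[[421,0,-339],0],[[421,0,-339],0],[[421,0,-339],0],[[421,0,-339],0],[[421,0,-339],0],[[421,0,-339],0],[[421,0,-339],0],[[421,0,-339],0],[[421,0,-339],0],[[421,0,-339],0],[[421,0,-339],0]]' 60 100
```

```text
top 150 ((410.2494812011719, -261.0997619628906), (19.742969512939453, 19.168901443481445), 11.419255256652832)
top 170 ((410.82012939453125, -261.3143005371094), (18.765777587890625, 18.48440933227539), 10.365537643432617)
top 190 ((410.890869140625, -261.6417236328125), (17.39300537109375, 17.8464298248291), 10.118019104003906)
scene 120 ((413.1951599121094, -263.2062072753906), (20.547414779663086, 19.856361389160156), 14.108587265014648)
scene 140 ((413.0226135253906, -263.0885314941406), (19.202550888061523, 18.794937133789062), 13.771406173706055)
scene 160 ((413.002685546875, -263.10382080078125), (17.991065979003906, 17.597578048706055), 13.15678882598877)
t: 1.27
eef_pos: [0.5043, 0.1911, 0.2315]
tool_rot: [-0.698, 0.7, -0.106, 0.108]
contact_force: [-0.6, -1.0, -0.0]
gripper_width: 0.704
```

```bash
python3 -m jog '[[[46,0,-460],-0.508],[[46,0,-460],-0.508],[[46,0,-460],-0.508],[[46,0,-460],-0.508],[[46,0,-460],-0.508],[[46,0,-460],-0.508],[[46,0,-460],-0.508],[[46,0,-460],-0.508],[[46,0,-460],-0.508],[[46,0,-460],-0.508],[[46,0,-460],-0.508],[[46,0,-460],-0.508],[[46,0,-460],-0.508],[[46,0,-460],-0.508],[[46,0,-460],-0.508]]'
cat > st.py <<'E'
from h import *
from scipy.spatial.transform import Rotation as Ro
o=get_obs();q=o['tool_rot'];R=Ro.from_quat([*q[1:],q[0]]).as_matrix()
import sys
if __name__=='__main__':
    print('pos',o['eef_pos'].round(4),'yaw x',np.degrees(np.arctan2(R[1,0],R[0,0])).round(2),'q',o['q'].round(2),'ydir',R[:,1].round(4),'F',o['contact_force'].round(2),'M',o['torque'].round(2),'w',o['gripper_width'])
    if len(sys.argv)>3:
        g=np.array([float(a) for a in sys.argv[1:4]]); print('tool shift mm',(R.T@(g-o['eef_pos'])*1000).round(1))
E
python3 st.py 0.412 -0.2622 0.068
```

```text
t: 2.52
eef_pos: [0.4117, -0.2519, 0.231]
tool_rot: [0.703, -0.703, -0.076, 0.077]
contact_force: [0.4, 0.4, 0.3]
gripper_width: 0.698
pos [ 0.4117 -0.2519  0.231 ] yaw x 12.43 q [-0.04  0.16  0.52  2.03 -0.1   0.97  2.32] ydir [-5.e-04  9.e-04 -1.e+00] F [0.42 0.39 0.34] M [ 0.01 -0.04 -0.02] w 0.6980615586358064
tool shift mm [ -1.8 163.  -10.2]
```

```bash
python3 -m jog '[[[0,0,0],0],[[0,0,0],0],[[0,0,0],0]]'; python3 st.py 0.412 -0.2622 0.068
```

```text
t: 2.77
eef_pos: [0.4117, -0.2524, 0.2312]
tool_rot: [0.703, -0.703, -0.077, 0.077]
contact_force: [-0.6, -1.4, 0.3]
gripper_width: 0.704
pos [ 0.4117 -0.2524  0.2312] yaw x 12.44 q [-0.04  0.16  0.52  2.03 -0.1   0.97  2.32] ydir [-0.e+00  3.e-04 -1.e+00] F [-0.59 -1.44  0.3 ] M [-0.01 -0.04 -0.03] w 0.7036678200968035
tool shift mm [ -1.8 163.2  -9.7]
```

```bash
python3 -m jog '[[[-1.8,0,-9.7],0],[[-1.8,40,-9.7],0],[[-1.8,80,-9.7],0],[[-1.8,110,-9.7],0],[[-1.8,110,-9.7],0],[[-1.8,110,-9.7],0]]' 50; python3 st.py 0.412 -0.2622 0.068; python3 - <<'E'
from h import *
c=cam('scene');cv2.imwrite('pics/s1.png',cv2.resize(c['img'][170:310,90:240,::-1],None,fx=4,fy=4))
E
```

```text
t: 3.27
eef_pos: [0.4109, -0.2628, 0.1207]
tool_rot: [0.703, -0.703, -0.075, 0.077]
contact_force: [0.6, -0.3, -0.1]
gripper_width: 0.588
pos [ 0.4109 -0.2628  0.1207] yaw x 12.35 q [ 0.05  0.35  0.48  2.12 -0.24  0.73  2.46] ydir [-3.3e-03  9.0e-04 -1.0e+00] F [ 0.62 -0.34 -0.06] M [-0.01 -0.01 -0.04] w 0.5882751685888458
tool shift mm [ 1.4 52.7  0.2]
```

View pics/s1.png

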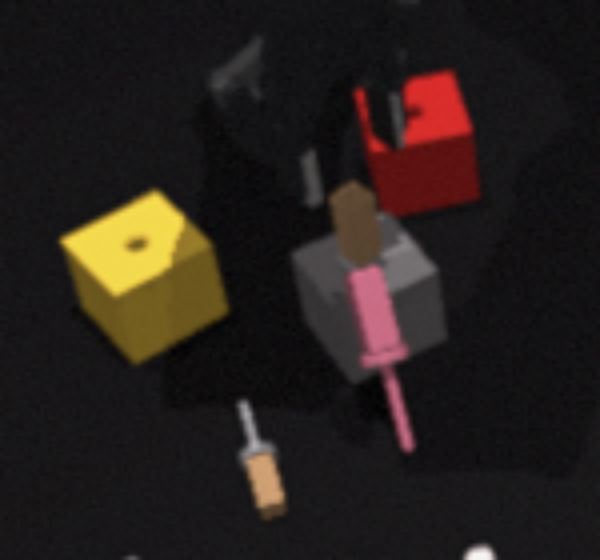

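```bash
python3 - <<'E'
from h import *
c=cam('top');cv2.imwrite('pics/t1.png',cv2.resize(c['img'][150:300,300:440,::-1],None,fx=4,fy=4))
s=cam('scene')
for c in(c,s):
    hsv=cv2.cvtColor(c['img'],cv2.COLOR_RGB2HSV); m=((hsv[...,0]>160)&(hsv[...,0]<176)&(hsv[...,1]>60)&(hsv[...,2]>60))
    P=dep(c)[m]; P=P[(P[:,0]>.3)&(P[:,0]<.6)&(P[:,1]<-.15)&(P[:,1]>-.4)]; print(len(P),P[np.argmin(P[:,2])].round(3),P[np.argmax(P[:,2])].round(3),P.min(0).round(3),P.max(0).round(3))
E
```

```text
Traceback (most recent call last):
ValueError: attempt to get argmin of an empty sequence
```

View pics/t1.png

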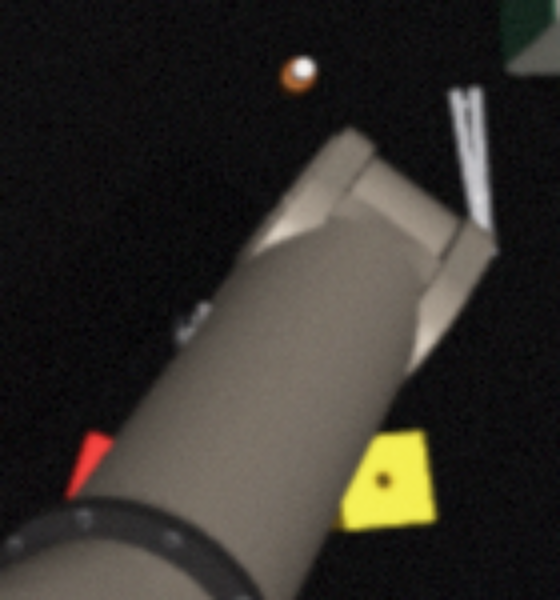

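```bash
python3 - <<'E'
from h import *
import pickle
for n,c in(('was',pickle.load(open('scene0.pkl','rb'))),('now',cam('scene'))):
    hsv=cv2.cvtColor(c['img'],cv2.COLOR_RGB2HSV); m=((hsv[...,0]>150)&(hsv[...,0]<178)&(hsv[...,1]>50)&(hsv[...,2]>60))
    P=dep(c)[m]; P=P[(P[:,0]>.3)&(P[:,0]<.6)&(P[:,1]<-.15)&(P[:,1]>-.4)]; print(n,len(P),P[np.argmin(P[:,2])].round(3),P[np.argmax(P[:,2])].round(3),P.min(0).round(3),P.max(0).round(3))
    u,v=np.where(m)[1],np.where(m)[0]; print(u.min(),u.max(),v.min(),v.max())
E
```

```text
was 351 [ 0.458 -0.287 -0.004] [ 0.505 -0.288  0.104] [ 0.439 -0.305 -0.004] [ 0.515 -0.252  0.104]
180 196 245 283
now 370 [ 0.468 -0.283 -0.004] [ 0.445 -0.271  0.08 ] [ 0.413 -0.295 -0.004] [ 0.504 -0.257  0.08 ]
176 193 236 282
```

```bash
python3 - <<'E'
from h import *
c=cam('scene');cv2.imwrite('pics/s2.png',cv2.resize(cv2.convertScaleAbs(c['img'][200:290,150:220,::-1],alpha=1.8),None,fx=8,fy=8,interpolation=cv2.INTER_CUBIC)[:600])
P=dep(c)
for u,v in((178,230),(181,238),(183,243),(185,250),(187,255),(186,259),(190,270),(191,280)): print(u,v,P[v,u].round(3),c['img'][v,u])
E
```

```text
178 230 [ 0.419 -0.269  0.08 ] [88 68 49]
181 238 [ 0.444 -0.276  0.079] [202 110 134]
183 243 [ 0.453 -0.277  0.072] [201 109 133]
185 250 [ 0.463 -0.279  0.06 ] [201 109 133]
187 255 [ 0.47  -0.279  0.051] [198 108 131]
186 259 [ 0.476 -0.286  0.047] [203 112 136]
190 270 [ 0.487 -0.285  0.022] [128  68  84]
191 280 [ 0.498 -0.292  0.004] [194 106 129]
```

View pics/s2.png

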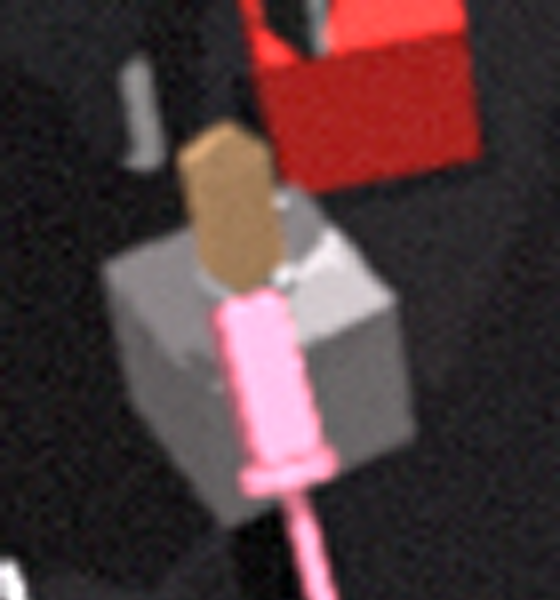

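```bash
python3 -m jog '[[[0,0,0],0]]' >/dev/null; python3 st.py 0.4085 -0.263 0.070
```

```text
pos [ 0.4126 -0.2637  0.1227] yaw x 12.34 q [ 0.05  0.34  0.48  2.12 -0.24  0.73  2.46] ydir [ 2.9e-03 -7.0e-04 -1.0e+00] F [0.16 0.23 0.62] M [ 0.02 -0.    0.01] w 0.5829724102746061
tool shift mm [-4.  52.7  1.6]
```

```bash
python3 -m jog '[[[-3.5,10,1],0],[[-3.5,20,1],0],[[-3.5,30,1],0],[[-3.5,40,1],0],[[-3.5,46,1],0],[[-3.5,52,1],0],[[-3.5,52,1],0],[[-3.5,52,1],0]]'; python3 st.py 0.4085 -0.263 0.070; python3 - <<'E'
from h import *
c=cam('scene');cv2.imwrite('pics/s3.png',cv2.resize(cv2.convertScaleAbs(c['img'][190:290,140:230,::-1],alpha=1.8),None,fx=6,fy=6,interpolation=cv2.INTER_CUBIC)[:600])
E
```

```text
t: 4.27
eef_pos: [0.4078, -0.2632, 0.0689]
tool_rot: [0.703, -0.703, -0.076, 0.076]
contact_force: [0.5, -0.1, 0.1]
gripper_width: 0.588
pos [ 0.4078 -0.2632  0.0689] yaw x 12.31 q [ 0.1   0.43  0.42  2.16 -0.31  0.61  2.53] ydir [-9.e-04  2.e-04 -1.e+00] F [ 0.47 -0.12  0.15] M [-0.02 -0.06 -0.05] w 0.5881344053476426
tool shift mm [ 0.7 -1.1  0. ]
```

View pics/s3.png

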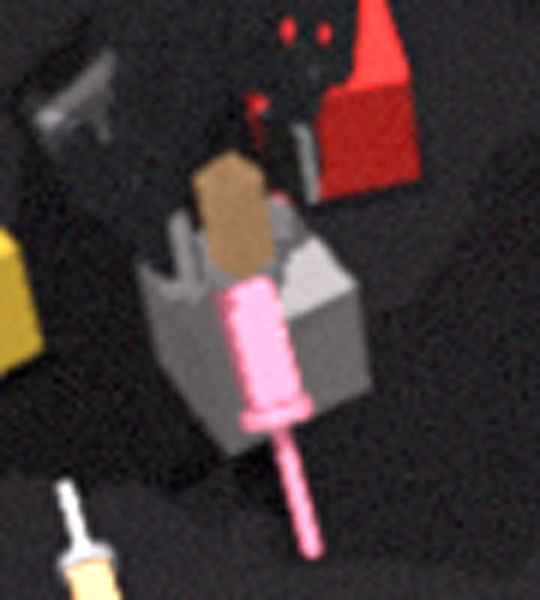

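```bash
python3 -m jog '[[[0,0,0],0],[[0,0,0],0],[[0,0,0],0],[[0,0,0],0],[[0,0,0],0],[[0,0,0],0],[[0,0,0],0],[[0,0,0],0]]' 8 90; python3 st.py
```

```text
t: 4.98
eef_pos: [0.4083, -0.2633, 0.0698]
tool_rot: [-0.703, 0.703, 0.076, -0.076]
contact_force: [-1.3, 0.8, 6.5]
gripper_width: 0.192
pos [ 0.4083 -0.2633  0.0698] yaw x 12.32 q [ 0.1   0.43  0.42  2.16 -0.31  0.61  2.53] ydir [ 9.e-04 -1.e-04 -1.e+00] F [-1.27  0.79  6.5 ] M [ 0.25  0.17 -0.02] w 0.19212953442702366
```

```bash
python3 -m jog '[[[0,0,0],0],[[0,-3,0],0],[[0,-6,0],0],[[0,-10,0],0],[[0,-10,0],0]]'; python3 st.py;  python3 -m jog '[[[0,-20,0],0],[[0,-50,0],0],[[0,-80,0],0],[[0,-110,0],0],[[0,-140,0],0],[[0,-140,0],0],[[0,-140,0],0],[[0,-140,0],0]]'; python3 st.py;python3 - <<'E'
from h import *
c=cam('scene');cv2.imwrite('pics/s4.png',cv2.resize(cv2.convertScaleAbs(c['img'][150:290,120:250,::-1],alpha=1.8),None,fx=4,fy=4,interpolation=cv2.INTER_CUBIC)[:600])
c=cam('top');cv2.imwrite('pics/t4.png',c['img'][:,:,::-1])
E
```

```text
t: 5.4
eef_pos: [0.4083, -0.2633, 0.08]
tool_rot: [-0.703, 0.703, 0.076, -0.076]
contact_force: [-0.7, -1.3, -0.8]
gripper_width: 0.198
pos [ 0.4083 -0.2633  0.08  ] yaw x 12.33 q [ 0.09  0.41  0.44  2.15 -0.29  0.63  2.52] ydir [ 9.e-04 -4.e-04 -1.e+00] F [-0.73 -1.34 -0.77] M [-0.04  0.05 -0.06] w 0.19841321200104636
t: 6.07
eef_pos: [0.4076, -0.2627, 0.2188]
tool_rot: [0.703, -0.703, -0.076, 0.076]
contact_force: [-0.0, 0.4, -0.5]
gripper_width: 0.2
pos [ 0.4076 -0.2627  0.2188] yaw x 12.34 q [-0.03  0.19  0.54  2.04 -0.12  0.95  2.36] ydir [-3.e-04  5.e-04 -1.e+00] F [-0.    0.36 -0.5 ] M [ 0.03 -0.01 -0.08] w 0.20004020019729624
```

View pics/s4.png

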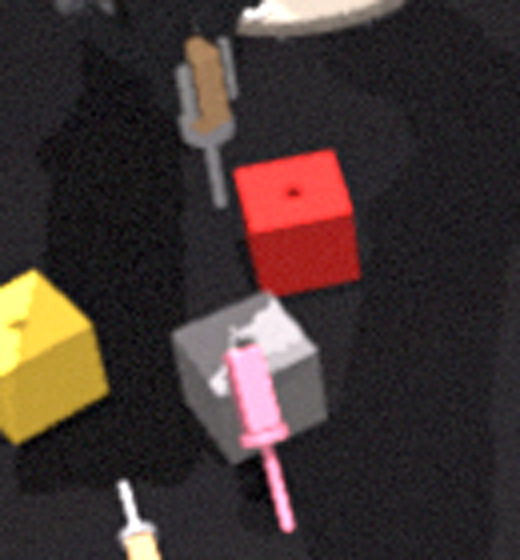

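```bash
python3 - <<'E'
from h import *
c=cam('scene')
g=c['img'][150:215,160:190].astype(float).mean(2)
for v in (188,190,192,194,196,198,200,201,202,203): 
    r=c['img'][v,165:186].astype(float).mean(1); w=np.clip(r-30,0,None); print(v, r.astype(int), (w*np.arange(165,186)).sum()/max(w.sum(),1))
for uv in((175,201),):print(onz(c,*uv,.154), proj(c,(.4076,-.2627,.154)), proj(c,(.4115,-.2618,.154)))
E
```

```text
188 [14 14 16 19 22 25 52 74 70 55 28 21 19 20 22 20 23 23 20 19 22] 172.515
190 [16 23 22 22 18 20 40 65 73 56 31 21 23 21 24 25 24 22 30 30 38] 173.60158311345648
192 [ 16  22  23  19  18  23  30  56  75  65  41  22  20  33  57  72  77  81
  93 100 101] 180.30094466936575
194 [ 19  17  23  24  23  21  23  50  73  71  57  24  20  38  75 102 102 103
 101 102 101] 180.27370689655172
196 [ 16  21  22  22  22  22  25  37  60  73  58  31  22  25  54  82 102 101
 101 102 102] 180.70115642118077
198 [ 11  20  22  20  21  24  23  31  55  74  65  39  23  21  33  72  95 100
 102 101 101] 180.7761873780091
200 [  8  18  22  21  23  19  20  22  47  68  70  51  24  22  24  50  84 100
 101 100 101] 180.8624561403509
201 [ 15  13  22  23  20  22  24  23  30  52  58  43  23  19  24  39  76 103
 104 100 101] 181.7665306122449
202 [ 13  14  20  21  20  24  14  20  23  25  27  24  22  21  22  36  69  97
 102 100 101] 183.14984709480126
203 [ 19  22  19  22  26  23  22  24  21  23  23  18  21  19  22  29  53  84
 102 100 101] 183.38225255972696
[ 0.41129927 -0.26117267  0.154     ] (np.float64(173.5009291024234), np.float64(200.37100909553504)) (np.float64(174.77972602992793), np.float64(201.167622317542))
```

```bash
python3 st.py 0.5925 0.0481 0.2188
```

```text
pos [ 0.4072 -0.2627  0.218 ] yaw x 12.33 q [-0.03  0.19  0.54  2.04 -0.12  0.95  2.36] ydir [-2.6e-03  7.0e-04 -1.0e+00] F [ 0.28  0.67 -0.87] M [ 0.01 -0.02  0.03] w 0.1952147374002055
tool shift mm [247.4  -1.  264. ]
```

```bash
python3 -m jog '[[[23,0,24],0],[[48,0,51],0.02],[[72,0,77],0.05],[[96,0,102],0.079],[[120,0,128],0.079],[[144,0,154],0.079],[[168,0,179],0.079],[[192,0,205],0.079],[[216,0,230],0.079],[[236,0,252],0.079],[[247,0,264],0.079],[[247,0,264],0.079],[[247,0,264],0.079],[[247,0,264],0.079]]'; python3 st.py 0.5925 0.0481 0.188
```

```text
t: 7.38
eef_pos: [0.5921, 0.0453, 0.2187]
tool_rot: [-0.705, 0.706, 0.047, -0.048]
contact_force: [0.3, -0.5, -0.1]
gripper_width: 0.196
pos [0.5921 0.0453 0.2187] yaw x 7.67 q [-0.47  0.37  0.37  1.79 -0.15  1.01  1.66] ydir [-0.0016 -0.0014 -1.    ] F [ 0.31 -0.47 -0.11] M [-0.07 -0.01  0.01] w 0.19567163811247387
tool shift mm [ 0.9 30.7  2.7]
```

```bash
python3 -m jog '[[[0.9,10,2.7],0],[[0.9,20,2.7],0],[[0.9,30.7,2.7],0],[[0.9,30.7,2.7],0],[[0.9,30.7,2.7],0]]'; python3 st.py 0.5925 0.0481 0.188; python3 - <<'E'
from h import *
c=cam('scene');cv2.imwrite('pics/s5.png',cv2.resize(c['img'][160:240,300:390,::-1],None,fx=7,fy=7,interpolation=cv2.INTER_CUBIC)[:600])
t=cam('top');cv2.imwrite('pics/t5.png',cv2.resize(t['img'][120:230,200:310,::-1],None,fx=5,fy=5))
E
```

```text
t: 7.8
eef_pos: [0.5925, 0.0498, 0.1874]
tool_rot: [-0.705, 0.706, 0.047, -0.049]
contact_force: [0.4, -0.6, -0.1]
gripper_width: 0.197
pos [0.5925 0.0498 0.1874] yaw x 7.77 q [-0.46  0.41  0.36  1.82 -0.17  0.95  1.67] ydir [-2.4e-03 -6.0e-04 -1.0e+00] F [ 0.38 -0.63 -0.11] M [-0.04 -0.01  0.04] w 0.19670538284911537
tool shift mm [-0.3 -0.6 -1.7]
```

View pics/s5.png

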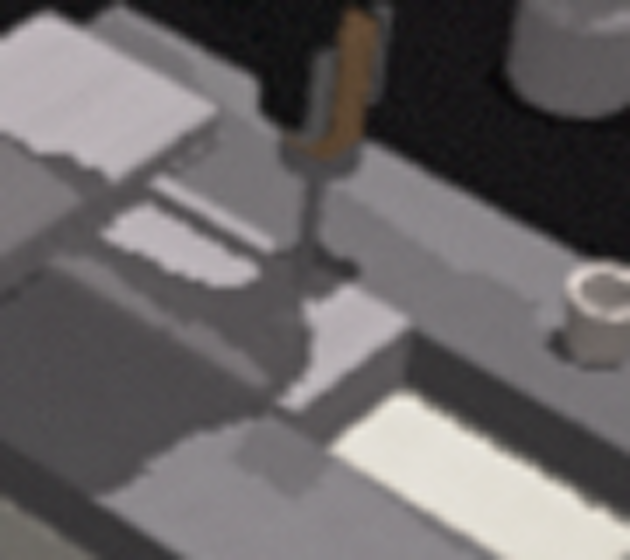

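View pics/t5.png

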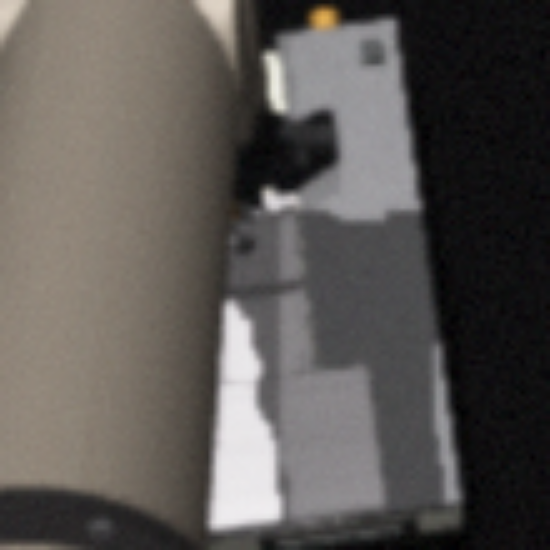

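```bash
python3 - <<'E'
from h import *
c=cam('scene')
a=c['img'][180:214,325:360,::-1]; a=cv2.convertScaleAbs(a,alpha=2.2,beta=-60)
cv2.imwrite('pics/s6.png',cv2.resize(a,None,fx=16,fy=16,interpolation=cv2.INTER_CUBIC))
print(proj(c,(.5975,.0474,.1228)),proj(c,(.5975,.0474,.104)))
E
```

```text
(np.float64(342.239590967706), np.float64(200.5148676203165)) (np.float64(341.388274556199), np.float64(206.91056439557104))
```

View pics/s6.png

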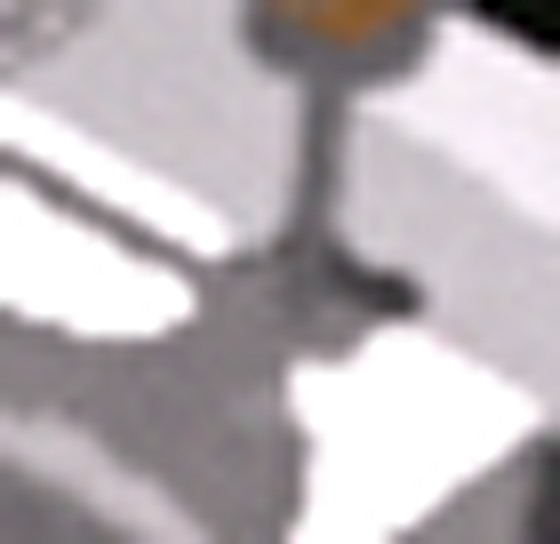

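```bash
python3 - <<'E'
from h import *
ims=[]
g=np.mean([cam('scene')['img'].astype(float).mean(2) for _ in range(6)],0)
a=g[180:218,325:360]; print(a[10:34,5:28].astype(int))
b=np.clip((a-60)*255/80,0,255).astype(np.uint8)
cv2.imwrite('pics/s7.png',cv2.resize(b,None,fx=15,fy=15,interpolation=cv2.INTER_CUBIC))
E
```

```text
[[172 172 152 132 122 118 118 118 118 118 118 118 117 101  73  76  97 117
  118 116 116 116 117]
 [142 167 171 162 145 132 122 119 117 118 118 118 117  99  72  76  99 118
  118 117 118 118 116]
 [ 94 122 149 166 171 162 144 126 118 118 118 119 112  91  72  79 100 118
  119 118 118 118 118]
 [ 86  86  95 122 152 172 171 153 136 120 118 119 108  85  74  83 106 118
  118 117 118 118 118]
 [127 110  85  84 105 139 162 171 162 128 117 113  92  70  72  83 104 119
  120 119 118 118 118]
 [176 158 114  86  84  88 107 140 147 116 102  94  68  65  72  69  83 110
  120 119 119 120 120]
 [180 178 157 128 119 102  86  94  98  83  77  80  74  69  73  67  61  83
  103 105 111 120 121]
 [179 179 179 177 171 150 114  86  85  84  84  86  80  73  73  68  58  58
   61  63  84 111 120]
 [182 181 180 181 180 178 152  96  85  85  86  86  80  74  74  72  70  63
   57  55  60  91 117]
 [182 181 181 180 175 164 140  99  86  86  86  85  80  75  77  81  83  76
   69  64  72  98 117]
 [161 161 160 160 146 114  92  85  85  85  85  85  81  77  80  85  85  86
   88 100 121 124 118]
 [ 95  95  95  94  90  86  83  84
[... 528 characters left out ...]
175 175 175 177 178]
 [107  92  84  83  83  84  85  84  84  82  85  87  85  85 117 159 175 175
  175 175 177 178 180]
 [114 106  91  85  84  84  87  86  84  84  85  86  84  83 120 164 175 174
  175 176 179 180 181]
 [115 114 106  96  91  87  87  86  86  86  86  86  84  85 121 163 174 175
  177 178 180 181 176]
 [111 115 116 115 108  94  86  86  86  86  85  85  83  83 110 154 175 177
  178 181 182 176 154]
 [100 110 115 117 117 108  94  85  85  84  84  84  82  87 131 174 179 180
  181 182 175 152 115]
 [ 85  95 105 113 117 115 107  93  85  84  84  83  83 105 150 177 181 181
  176 165 143 107  91]
 [ 78  81  87  98 109 115 114 107  92  83  83  83  89 133 176 181 181 176
  154 117  94  89  89]]
```

View pics/s7.png

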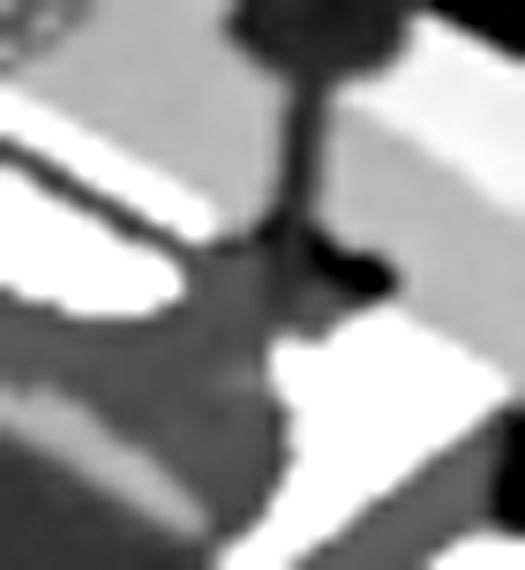

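```bash
python3 -m jog '[[[-0.5,4,-1.7],0],[[-0.5,8,-1.7],0],[[-0.5,12,-1.7],0],[[-0.5,15,-1.7],0],[[-0.5,16,-1.7],0],[[-0.5,16,-1.7],0],[[-0.5,16,-1.7],0]]'; python3 st.py; python3 - <<'E'
from h import *
g=np.mean([cam('scene')['img'].astype(float).mean(2) for _ in range(3)],0)
a=g[180:218,325:360]
b=np.clip((a-60)*255/80,0,255).astype(np.uint8)
cv2.imwrite('pics/s8.png',cv2.resize(b,None,fx=15,fy=15,interpolation=cv2.INTER_CUBIC))
E
```

```text
t: 8.83
eef_pos: [0.5932, 0.0486, 0.1725]
tool_rot: [-0.705, 0.705, 0.048, -0.048]
contact_force: [0.1, 0.6, -0.4]
gripper_width: 0.196
pos [0.5932 0.0486 0.1725] yaw x 7.81 q [-0.46  0.42  0.35  1.83 -0.18  0.92  1.68] ydir [-1.e-04 -1.e-04 -1.e+00] F [ 0.11  0.57 -0.37] M [0.   0.03 0.02] w 0.19626555212278615
```

View pics/s8.png

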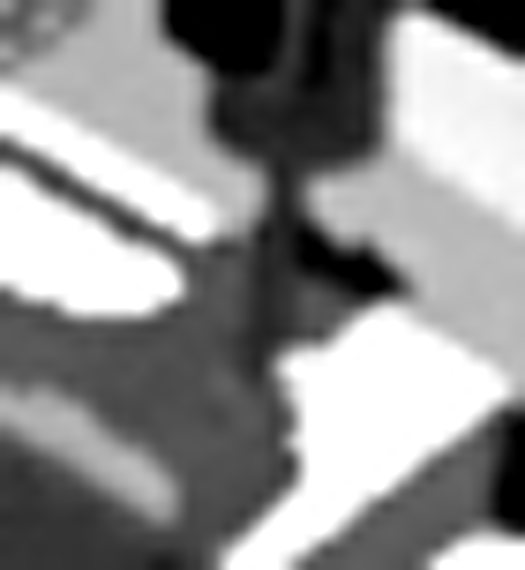

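```bash
python3 -m jog '[[[0,1,0],0],[[0,2,0],0],[[0,2.5,0],0],[[0,3,0],0],[[0,3,0],0]]'; python3 -m jog '[[[0,0.5,0],0],[[0,1,0],0],[[0,1,0],0],[[0,1,0],0]]';python3 st.py
```

```text
t: 9.4
eef_pos: [0.5931, 0.0486, 0.1695]
tool_rot: [-0.705, 0.705, 0.048, -0.048]
contact_force: [0.3, -0.7, -0.8]
gripper_width: 0.2
t: 9.73
eef_pos: [0.5932, 0.0486, 0.1685]
tool_rot: [0.705, -0.705, -0.048, 0.048]
contact_force: [0.3, -0.4, -0.8]
gripper_width: 0.196
pos [0.5932 0.0486 0.1685] yaw x 7.8 q [-0.45  0.43  0.35  1.83 -0.18  0.91  1.68] ydir [-1.e-04  0.e+00 -1.e+00] F [ 0.32 -0.38 -0.78] M [-0.03 -0.01  0.03] w 0.19633752732624302
```

```bash
python3 -m jog '[[[0,0.4,0],0],[[0,0.8,0],0],[[0,0.8,0],0]]'; python3 st.py
```

```text
t: 9.98
eef_pos: [0.5931, 0.0485, 0.1677]
tool_rot: [-0.705, 0.705, 0.048, -0.048]
contact_force: [-0.4, 0.1, -0.2]
gripper_width: 0.195
pos [0.5931 0.0485 0.1677] yaw x 7.8 q [-0.45  0.43  0.35  1.83 -0.18  0.91  1.68] ydir [-1.e-04 -0.e+00 -1.e+00] F [-0.38  0.12 -0.23] M [-0.03 -0.04  0.  ] w 0.1953238887897543
```

```bash
python3 -m jog '[[[0,0.4,0],0],[[0,0.8,0],0],[[0,0.8,0],0]]'; python3 st.py
```

```text
t: 10.23
eef_pos: [0.5931, 0.0486, 0.1669]
tool_rot: [0.705, -0.705, -0.048, 0.048]
contact_force: [-0.2, 0.5, -0.0]
gripper_width: 0.2
pos [0.5931 0.0486 0.1669] yaw x 7.8 q [-0.45  0.43  0.35  1.83 -0.18  0.91  1.69] ydir [-1.e-04  0.e+00 -1.e+00] F [-0.2   0.46 -0.03] M [-0.04 -0.   -0.01] w 0.19981043377867586
```

```bash
python3 -m jog '[[[0,0.5,0],0],[[0,1,0],0],[[0,1,0],0]]'|grep -E 'pos|force'; python3 -m jog '[[[0,0.5,0],0],[[0,1,0],0],[[0,1,0],0]]'|grep -E 'pos|force'
```

```text
eef_pos: [0.5931, 0.0485, 0.1659]
contact_force: [0.5, -0.5, -1.2]
eef_pos: [0.5931, 0.0486, 0.1649]
contact_force: [-1.0, 0.3, -1.4]
```

```bash
python3 -m jog '[[[0,0.5,0],0],[[0,1,0],0],[[0,1,0],0]]'|grep -E 'pos|force'; python3 -m jog '[[[0,0.5,0],0],[[0,1,0],0],[[0,1,0],0]]'|grep -E 'pos|force'
```

```text
eef_pos: [0.5931, 0.0486, 0.1639]
contact_force: [0.8, -0.1, -1.4]
eef_pos: [0.5931, 0.0486, 0.1629]
contact_force: [0.1, 0.3, -0.9]
```

```bash
python3 -m jog '[[[0,0.5,0],0],[[0,1,0],0],[[0,1,0],0]]'|grep -E 'pos|force'; python3 -m jog '[[[0,0.5,0],0],[[0,1,0],0],[[0,1,0],0]]'|grep -E 'pos|force'
```

```text
eef_pos: [0.5931, 0.0485, 0.1619]
contact_force: [-0.9, 0.1, -0.7]
eef_pos: [0.5931, 0.0486, 0.1609]
contact_force: [-0.6, -0.2, -0.7]
```

```bash
python3 -m jog '[[[0,0.5,0],0],[[0,1,0],0],[[0,1,0],0]]'|grep -E 'pos|force'; python3 -m jog '[[[0,0.5,0],0],[[0,1,0],0],[[0,1,0],0]]'|grep -E 'pos|force'
```

```text
eef_pos: [0.5931, 0.0486, 0.1599]
contact_force: [0.2, -0.3, -1.1]
eef_pos: [0.5931, 0.0486, 0.1589]
contact_force: [0.2, 0.2, -1.3]
```

```bash
python3 -m jog '[[[0,0.5,0],0],[[0,1,0],0],[[0,1,0],0]]'|grep -E 'pos|force'; python3 -m jog '[[[0,0.5,0],0],[[0,1,0],0],[[0,1,0],0]]'|grep -E 'pos|force'
```

```text
eef_pos: [0.5931, 0.0485, 0.1579]
contact_force: [0.4, -0.6, -0.5]
eef_pos: [0.5931, 0.0486, 0.1569]
contact_force: [0.5, 0.5, -0.5]
```

```bash
python3 -m jog '[[[0,0.5,0],0],[[0,1,0],0],[[0,1,0],0]]'|grep -E 'pos|force'; python3 -m jog '[[[0,0.5,0],0],[[0,1,0],0],[[0,1,0],0]]'|grep -E 'pos|force'
```

```text
eef_pos: [0.5931, 0.0486, 0.1559]
contact_force: [-0.4, 0.0, -0.2]
eef_pos: [0.5931, 0.0486, 0.1549]
contact_force: [-0.1, 0.2, -1.1]
```

```bash
python3 -m jog '[[[0,0.5,0],0],[[0,1,0],0],[[0,1,0],0]]'|grep -E 'pos|force'; python3 -m jog '[[[0,0.5,0],0],[[0,1,0],0],[[0,1,0],0]]'|grep -E 'pos|force'
```

```text
eef_pos: [0.5931, 0.0486, 0.1539]
contact_force: [0.7, 0.5, -0.3]
eef_pos: [0.5931, 0.0486, 0.1528]
contact_force: [0.3, -0.0, 0.4]
```

```bash
python3 -m jog '[[[0,0.5,0],0],[[0,0.5,0],0]]'|grep -E 'pos|force';python3 -m jog '[[[0,0.5,0],0],[[0,0.5,0],0]]'|grep -E 'pos|force'
```

```text
eef_pos: [0.5931, 0.0486, 0.1524]
contact_force: [0.7, -0.5, -0.4]
eef_pos: [0.5931, 0.0486, 0.1519]
contact_force: [-0.9, 0.4, -0.5]
```

```bash
python3 -m jog '[[[0,0.5,0],0],[[0,1,0],0],[[0,1,0],0]]'|grep -E 'pos|force'; python3 -m jog '[[[0,0.5,0],0],[[0,1,0],0],[[0,1,0],0]]'|grep -E 'pos|force'
```

```text
eef_pos: [0.5933, 0.0486, 0.1512]
contact_force: [-0.5, 0.8, 2.2]
eef_pos: [0.5933, 0.0485, 0.1501]
contact_force: [-0.3, -0.2, 3.7]
```

```bash
python3 -m jog '[[[0,0.5,0],0],[[0,1,0],0],[[0,1,0],0]]'|grep -E 'pos|force'; python3 -m jog '[[[0,0.5,0],0],[[0,1,0],0],[[0,1,0],0]]'|grep -E 'pos|force'
```

```text
eef_pos: [0.5933, 0.0486, 0.1491]
contact_force: [-1.5, 0.9, 4.2]
eef_pos: [0.5933, 0.0486, 0.148]
contact_force: [-1.5, -0.8, 6.1]
```

```bash
python3 -m jog '[[[0,0.5,0],0],[[0,0.8,0],0],[[0,0.8,0],0]]'|grep -E 'pos|force'; python3 -m jog '[[[0,0,0],0]]'; python3 st.py
```

```text
eef_pos: [0.5934, 0.0486, 0.1473]
contact_force: [-0.4, -0.4, 6.1]
t: 15.4
eef_pos: [0.5934, 0.0486, 0.1474]
tool_rot: [0.705, -0.705, -0.048, 0.048]
contact_force: [-1.5, -0.1, 5.3]
gripper_width: 0.195
pos [0.5934 0.0486 0.1474] yaw x 7.8 q [-0.45  0.45  0.34  1.85 -0.19  0.87  1.69] ydir [ 3.e-04  1.e-04 -1.e+00] F [-1.49 -0.07  5.3 ] M [-0.03  0.33 -0.  ] w 0.19453507324595
```

```bash
for i in 1; do python3 -m jog '[[[-0.7,0.2,0],0],[[-1.4,0.4,0],0],[[-1.4,0.4,0],0]]'|grep -E 'pos|force'; done; python3 st.py
```

```text
eef_pos: [0.5929, 0.0485, 0.1474]
contact_force: [0.5, 0.1, 5.8]
pos [0.5929 0.0485 0.1474] yaw x 7.8 q [-0.45  0.45  0.34  1.85 -0.19  0.87  1.69] ydir [ 2.5e-03  3.0e-04 -1.0e+00] F [0.53 0.09 5.76] M [ 0.06 -0.17  0.01] w 0.19654781063680316
```

```bash
python3 -m jog '[[[-0.5,0,0],0],[[-1,0,0],0],[[-1,0,0],0]]'|grep -E 'pos|force';  python3 st.py
```

```text
eef_pos: [0.5923, 0.0484, 0.1476]
contact_force: [2.1, -0.3, 5.5]
pos [0.5923 0.0484 0.1476] yaw x 7.8 q [-0.45  0.45  0.34  1.85 -0.19  0.87  1.69] ydir [ 3.5e-03  5.0e-04 -1.0e+00] F [ 2.13 -0.34  5.49] M [ 0.05 -0.49  0.03] w 0.19642974225571969
```

```bash
python3 -m jog '[[[-0.5,0,0],0],[[-1,0,0],0],[[-1,0,0],0]]'|grep -E 'pos|force';  python3 st.py
```

```text
eef_pos: [0.5913, 0.0483, 0.1476]
contact_force: [1.1, -0.3, 5.7]
pos [0.5913 0.0483 0.1476] yaw x 7.8 q [-0.45  0.45  0.34  1.86 -0.19  0.87  1.69] ydir [ 3.4e-03  5.0e-04 -1.0e+00] F [ 1.14 -0.28  5.75] M [ 0.04 -0.44 -0.02] w 0.19503757250714843
```

```bash
python3 -m jog '[[[-0.5,0,0],0],[[-1,0,0],0],[[-1,0,0],0]]'|grep -E 'pos|force';  python3 st.py
```

```text
eef_pos: [0.5903, 0.0482, 0.1476]
contact_force: [0.7, 0.4, 5.9]
pos [0.5903 0.0482 0.1476] yaw x 7.81 q [-0.45  0.45  0.34  1.86 -0.19  0.86  1.69] ydir [ 3.4e-03  4.0e-04 -1.0e+00] F [0.72 0.44 5.95] M [ 0.09 -0.41 -0.04] w 0.1968493143207076
```

```bash
python3 -m jog '[[[-0.5,0,0],0],[[-1,0,0],0],[[-1,0,0],0]]'|grep -E 'pos|force';  python3 st.py
```

```text
eef_pos: [0.5894, 0.0481, 0.1476]
contact_force: [1.5, 0.2, 4.9]
pos [0.5894 0.0481 0.1476] yaw x 7.81 q [-0.45  0.45  0.34  1.86 -0.19  0.86  1.69] ydir [ 3.5e-03  5.0e-04 -1.0e+00] F [1.54 0.22 4.91] M [ 0.06 -0.45 -0.02] w 0.19320445813492235
```

```bash
python3 -m jog '[[[-0.5,0,0],0],[[-1,0,0],0],[[-1,0,0],0]]'|grep -E 'pos|force';  python3 st.py
```

```text
eef_pos: [0.5884, 0.0479, 0.1476]
contact_force: [1.5, -0.3, 5.8]
pos [0.5884 0.0479 0.1476] yaw x 7.81 q [-0.45  0.44  0.34  1.86 -0.19  0.86  1.69] ydir [ 3.5e-03  5.0e-04 -1.0e+00] F [ 1.51 -0.25  5.78] M [ 0.13 -0.42  0.05] w 0.19586302357481436
```

```bash
python3 -m jog '[[[-1,0,0],0],[[-2,0,0],0],[[-3,0,0],0],[[-3,0,0],0]]'|grep -E 'pos|force';  python3 st.py; python3 - <<'E'
from h import *
c=cam('scene');cv2.imwrite('pics/s9.png',cv2.resize(c['img'][160:240,300:390,::-1],None,fx=7,fy=7,interpolation=cv2.INTER_CUBIC)[:600])
E
```

```text
eef_pos: [0.5853, 0.0475, 0.1476]
contact_force: [1.2, 0.8, 5.6]
pos [0.5853 0.0475 0.1476] yaw x 7.8 q [-0.45  0.44  0.34  1.87 -0.19  0.86  1.69] ydir [ 3.4e-03  5.0e-04 -1.0e+00] F [1.25 0.78 5.64] M [ 0.08 -0.38 -0.02] w 0.20043398846221006
```

View pics/s9.png

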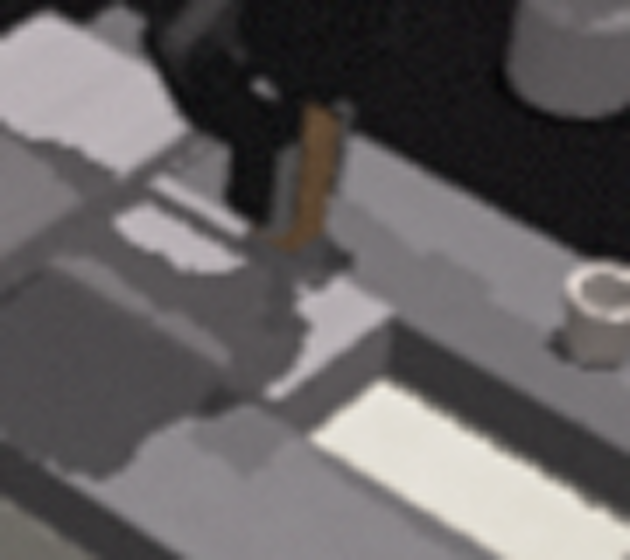

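```bash
python3 -m jog '[[[-1.5,0,0],0],[[-3,0,0],0],[[-5,0,0],0],[[-7,0,0],0],[[-9,0,0],0],[[-11,0,0],0],[[-13,0,0],0],[[-15,0,0],0],[[-15,0,0],0]]'|grep -E 'pos|force';  python3 st.py; python3 -m jog '[[[-1.5,0,0],0],[[-3,0,0],0],[[-5,0,0],0],[[-7,0,0],0],[[-9,0,0],0],[[-11,0,0],0],[[-13,0,0],0],[[-15,0,0],0],[[-15,0,0],0]]'|grep -E 'pos|force';  python3 st.py;python3 - <<'E'
from h import *
c=cam('scene');cv2.imwrite('pics/s10.png',cv2.resize(c['img'][160:240,300:390,::-1],None,fx=7,fy=7,interpolation=cv2.INTER_CUBIC)[:600])
E
```

```text
eef_pos: [0.5703, 0.0454, 0.1476]
contact_force: [1.7, 0.4, 5.4]
pos [0.5703 0.0454 0.1476] yaw x 7.8 q [-0.46  0.42  0.34  1.91 -0.18  0.85  1.69] ydir [ 3.2e-03  5.0e-04 -1.0e+00] F [1.7  0.41 5.4 ] M [ 0.04 -0.35  0.02] w 0.19991408613730413
eef_pos: [0.5554, 0.0434, 0.1475]
contact_force: [1.2, -0.1, 4.6]
pos [0.5554 0.0434 0.1475] yaw x 7.8 q [-0.46  0.39  0.35  1.94 -0.18  0.83  1.68] ydir [ 3.2e-03  5.0e-04 -1.0e+00] F [ 1.23 -0.12  4.56] M [ 0.06 -0.36  0.03] w 0.199351087413158
```

View pics/s10.png

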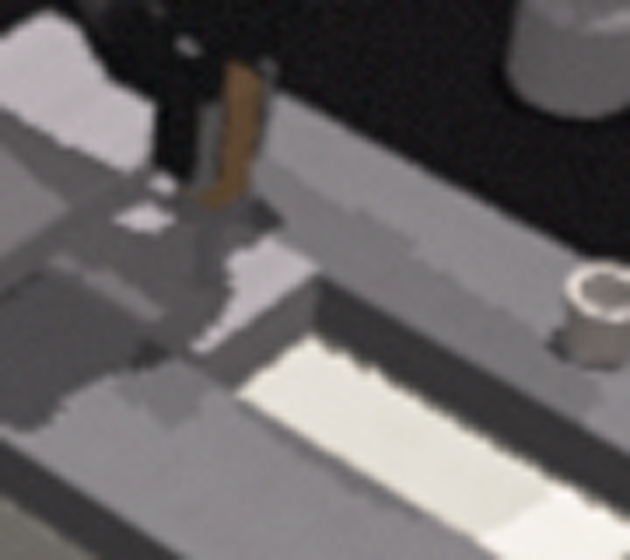

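```bash
python3 - <<'E'
from h import *
c=cam('scene')
a=onz(c,300+410/7,160+325/7,.104)
for p in((393,310),(318,272)): 
    b=onz(c,300+p[0]/7,160+p[1]/7,.104); d=(b-a)[:2]*1000; print(d, -(d@[.9907,.1357]))
E
```

```text
[-8.48375822  0.87401919] 8.28625486019531
[-36.65426036  -5.15597817] 37.013041979219295
```

```bash
python3 -m jog '[[[-1.5,0,0],0],[[-3,0,0],0],[[-5,0,0],0],[[-7,0,0],0],[[-9,0,0],0],[[-11,0,0],0],[[-13,0,0],0],[[-15,0,0],0],[[-16,0,0],0],[[-17,0,0],0],[[-17,0,0],0]]'|grep -E 'pos|force';  python3 st.py;python3 -m jog '[[[-0.7,0,0],0],[[-1.5,0,0],0],[[-1.5,0,0],0]]'|grep -E 'pos|force';  python3 st.py
```

```text
eef_pos: [0.5388, 0.0411, 0.1475]
contact_force: [1.8, 0.5, 4.8]
pos [0.5388 0.0411 0.1475] yaw x 7.8 q [-0.47  0.37  0.35  1.98 -0.17  0.82  1.68] ydir [ 3.4e-03  5.0e-04 -1.0e+00] F [1.77 0.52 4.78] M [ 0.02 -0.35  0.01] w 0.19627484570364914
eef_pos: [0.5373, 0.0409, 0.1475]
contact_force: [1.6, 1.1, 5.4]
pos [0.5373 0.0409 0.1475] yaw x 7.81 q [-0.47  0.37  0.35  1.98 -0.17  0.82  1.68] ydir [ 3.4e-03  5.0e-04 -1.0e+00] F [1.62 1.08 5.38] M [ 0.08 -0.37  0.01] w 0.19899723473623798
```

```bash
python3 -m jog '[[[-0.5,0,0],0],[[-1,0,0],0],[[-1,0,0],0]]'|grep -E 'pos|force'; python3 -m jog '[[[-0.5,0,0],0],[[-1,0,0],0],[[-1,0,0],0]]'|grep -E 'pos|force';  python3 st.py
```

```text
eef_pos: [0.5364, 0.0408, 0.1475]
contact_force: [1.3, 1.2, 4.6]
eef_pos: [0.5354, 0.0407, 0.1475]
contact_force: [0.8, 1.1, 5.7]
pos [0.5354 0.0407 0.1475] yaw x 7.81 q [-0.47  0.36  0.35  1.99 -0.17  0.81  1.68] ydir [ 3.5e-03  5.0e-04 -1.0e+00] F [0.8  1.14 5.67] M [ 0.05 -0.46 -0.02] w 0.19556946938933706
```

```bash
python3 -m jog '[[[-0.5,0,0],0],[[-0.7,0,0],0],[[-0.7,0,0],0]]'|grep -E 'pos|force'; python3 st.py
```

```text
eef_pos: [0.5347, 0.0406, 0.1475]
contact_force: [1.0, 0.2, 5.8]
pos [0.5347 0.0406 0.1475] yaw x 7.81 q [-0.47  0.36  0.35  1.99 -0.17  0.81  1.67] ydir [ 3.5e-03  5.0e-04 -1.0e+00] F [1.01 0.2  5.82] M [ 0.04 -0.47  0.02] w 0.19948275292135356
```

```bash
python3 - <<'E'
from h import *
c=cam('scene');cv2.imwrite('pics/s11.png',cv2.resize(c['img'][160:240,300:390,::-1],None,fx=7,fy=7,interpolation=cv2.INTER_CUBIC)[:600])
E
```

```text
(no output)
```

View pics/s11.png

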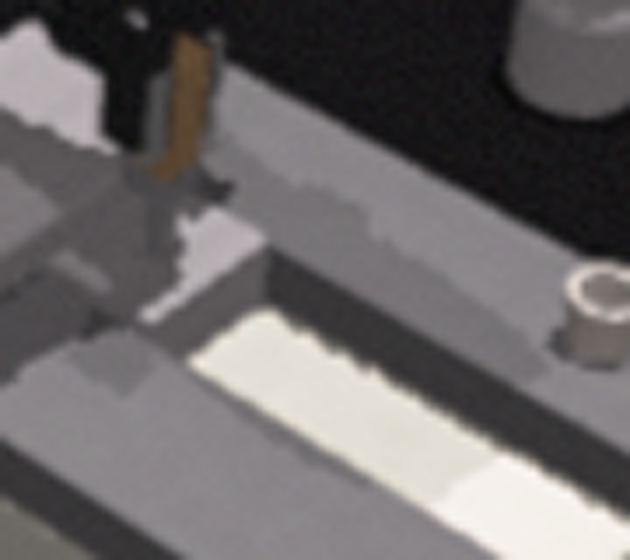

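```bash
python3 - <<'E'
from h import *
c=cam('scene')
a=onz(c,300+410/7,160+325/7,.104)
for p in((268,240),(266,238),(270,242)): 
    b=onz(c,300+p[0]/7,160+p[1]/7,.104); d=(b-a)[:2]*1000; print(d, -(d@[.9907,.1357]))
E
python3 -m jog '[[[-0.4,0,0],0],[[-0.6,0,0],0],[[-0.6,0,0],0]]'|grep -E 'pos|force'; python3 st.py
```

```text
[-58.34927577  -6.90731837] 58.74395060511801
[-59.49781085  -6.72270315] 59.856752028322504
[-57.20237436  -7.09167099] 57.63273202875574
eef_pos: [0.5342, 0.0405, 0.1475]
contact_force: [1.4, 0.5, 5.3]
pos [0.5342 0.0405 0.1475] yaw x 7.81 q [-0.47  0.36  0.35  1.99 -0.17  0.81  1.67] ydir [ 3.5e-03  5.0e-04 -1.0e+00] F [1.45 0.54 5.31] M [ 0.04 -0.4  -0.07] w 0.19921049679457584
```

```bash
python3 -m jog '[[[0,-2,0],0],[[0,-4,0],0],[[0,-7,0],0],[[0.5,-10,0],0],[[1,-15,0],0],[[1,-25,0],0],[[1,-40,0],0],[[1,-60,0],0],[[1,-75,0],0],[[1,-75,0],0],[[1,-75,0],0]]'; python3 st.py 0.408 -0.2632 0.222; python3 - <<'E'
from h import *
c=cam('scene');cv2.imwrite('pics/s12.png',cv2.resize(c['img'][120:240,280:390,::-1],None,fx=5,fy=5,interpolation=cv2.INTER_CUBIC)[:600])
E
```

```text
t: 22.07
eef_pos: [0.5339, 0.0405, 0.2227]
tool_rot: [0.706, -0.705, -0.049, 0.048]
contact_force: [-0.5, 0.1, -1.1]
gripper_width: 0.197
pos [0.5339 0.0405 0.2227] yaw x 7.81 q [-0.5   0.26  0.37  1.92 -0.12  0.98  1.63] ydir [ 1.7e-03  7.0e-04 -1.0e+00] F [-0.52  0.07 -1.06] M [-0.04  0.03 -0.02] w 0.19657420536734654
tool shift mm [-166.     0.3 -283.8]
```

View pics/s12.png

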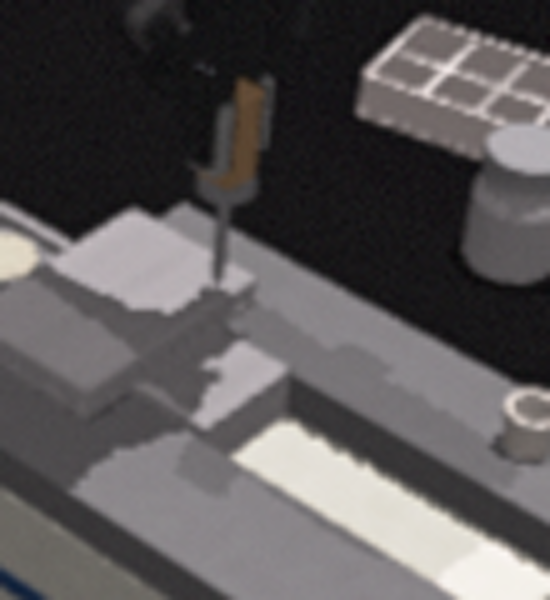

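```bash
python3 -m jog '[[[-15,0,-25],0],[[-32,0,-54],-0.02],[[-49,0,-83],-0.04],[[-66,0,-112],-0.06],[[-83,0,-142],-0.079],[[-100,0,-171],-0.079],[[-117,0,-200],-0.079],[[-134,0,-229],-0.079],[[-150,0,-257],-0.079],[[-161,0,-275],-0.079],[[-166,0,-284],-0.079],[[-166,0,-284],-0.079],[[-166,0,-284],-0.079],[[-166,0,-284],-0.079]]'; python3 st.py 0.408 -0.2632 0.222; python3 - <<'E'
from h import *
c=cam('scene');cv2.imwrite('pics/s13.png',cv2.resize(cv2.convertScaleAbs(c['img'][150:290,120:250,::-1],alpha=1.8),None,fx=4,fy=4,interpolation=cv2.INTER_CUBIC)[:600])
E
```

```text
t: 23.28
eef_pos: [0.4078, -0.2622, 0.2212]
tool_rot: [0.703, -0.703, -0.076, 0.077]
contact_force: [1.2, -0.1, -0.7]
gripper_width: 0.196
pos [ 0.4078 -0.2622  0.2212] yaw x 12.41 q [-0.05  0.18  0.56  2.04 -0.12  0.95  2.36] ydir [-1.2e-03  8.0e-04 -1.0e+00] F [ 1.19 -0.07 -0.65] M [ 0.03 -0.02 -0.01] w 0.19597083382198754
tool shift mm [-0.  -0.8 -1. ]
```

View pics/s13.png

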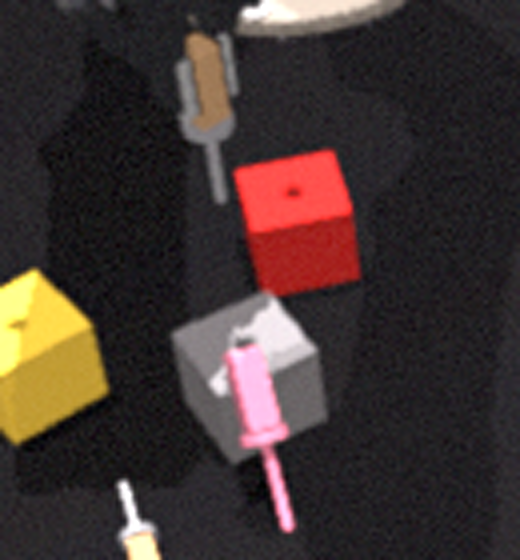

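```bash
python3 -m jog '[[[0,20,-1],0],[[0,45,-1],0],[[0,70,-1],0],[[0,88,-1],0],[[0,94,-1],0],[[0,94,-1],0],[[0,94,-1],0]]'; python3 st.py 0.408 -0.2632 0.0695
```

```text
t: 23.92
eef_pos: [0.4084, -0.2641, 0.1282]
tool_rot: [-0.703, 0.703, 0.076, -0.076]
contact_force: [0.4, -0.0, -0.1]
gripper_width: 0.202
pos [ 0.4084 -0.2641  0.1282] yaw x 12.39 q [ 0.02  0.34  0.52  2.12 -0.24  0.74  2.48] ydir [ 0. -0. -1.] F [ 0.42 -0.04 -0.13] M [-0.06 -0.04  0.03] w 0.20162281020144035
tool shift mm [-0.2 58.7  1. ]
```

```bash
python3 -m jog '[[[-0.3,3,0.9],0],[[-0.3,6,0.9],0],[[-0.3,9,0.9],0],[[-0.3,12,0.9],0],[[-0.3,12,0.9],0]]'; python3 st.py 0.408 -0.2632 0.0695;  python3 -m jog '[[[0,2,0],0],[[0,4,0],0],[[0,6,0],0],[[0,6,0],0]]'; python3 st.py 0.408 -0.2632 0.0695
```

```text
t: 24.33
eef_pos: [0.4072, -0.2635, 0.1155]
tool_rot: [0.703, -0.703, -0.076, 0.076]
contact_force: [-0.5, -0.1, -0.8]
gripper_width: 0.201
pos [ 0.4072 -0.2635  0.1155] yaw x 12.33 q [ 0.03  0.36  0.51  2.13 -0.26  0.71  2.49] ydir [-3.e-04  3.e-04 -1.e+00] F [-0.49 -0.12 -0.82] M [-0.02 -0.01  0.03] w 0.200596469255335
tool shift mm [ 0.9 46.   0.1]
t: 24.67
eef_pos: [0.4071, -0.2636, 0.1094]
tool_rot: [0.703, -0.703, -0.076, 0.076]
contact_force: [-0.6, 0.3, -1.4]
gripper_width: 0.196
pos [ 0.4071 -0.2636  0.1094] yaw x 12.33 q [ 0.03  0.37  0.5   2.14 -0.27  0.7   2.5 ] ydir [-6.e-04  2.e-04 -1.e+00] F [-0.6   0.31 -1.36] M [ 0.01 -0.03  0.03] w 0.1961906974732838
tool shift mm [ 0.9 39.9  0.2]
```

Tip is in the hole without contact. Continue, nudging +0.7 mm in x.

```bash
python3 -m jog '[[[0.7,4,0.2],0],[[0.7,8,0.2],0],[[0.7,12,0.2],0],[[0.7,16,0.2],0],[[0.7,20,0.2],0],[[0.7,20,0.2],0]]'; python3 st.py 0.408 -0.2632 0.0695;  python3 -m jog '[[[0,4,0],0],[[0,8,0],0],[[0,12,0],0],[[0,15,0],0],[[0,15,0],0]]'; python3 st.py 0.408 -0.2632 0.0695
```

```text
t: 25.17
eef_pos: [0.4075, -0.2631, 0.0889]
tool_rot: [0.703, -0.703, -0.075, 0.076]
contact_force: [0.2, 0.9, -0.3]
gripper_width: 0.195
pos [ 0.4075 -0.2631  0.0889] yaw x 12.33 q [ 0.05  0.4   0.48  2.15 -0.3   0.66  2.53] ydir [-1.4e-03  5.0e-04 -1.0e+00] F [ 0.2   0.86 -0.29] M [-0.    0.02 -0.06] w 0.19477598303547444
tool shift mm [ 0.5 19.4 -0.3]
t: 25.58
eef_pos: [0.4076, -0.2631, 0.0741]
tool_rot: [0.703, -0.703, -0.076, 0.076]
contact_force: [0.1, 0.5, -1.1]
gripper_width: 0.201
pos [ 0.4076 -0.2631  0.0741] yaw x 12.33 q [ 0.07  0.43  0.46  2.15 -0.32  0.62  2.54] ydir [-1.1e-03  4.0e-04 -1.0e+00] F [ 0.05  0.45 -1.14] M [ 0.02  0.03 -0.04] w 0.20055630013948678
tool shift mm [ 0.4  4.6 -0.2]
```

```bash
python3 -m jog '[[[0.3,1,0],0],[[0.3,2,0],0],[[0.3,3,0],0],[[0.3,3,0],0]]'|grep -E 'pos|force'; python3 -m jog '[[[0,0.5,0],0],[[0,1,0],0],[[0,1,0],0]]'|grep -E 'pos|force';  python3 -m jog '[[[0,0.5,0],0],[[0,0.5,0],0]]'|grep -E 'pos|force'; python3 st.py
```

```text
eef_pos: [0.4083, -0.2632, 0.0717]
contact_force: [-0.1, -0.0, -0.1]
eef_pos: [0.4083, -0.2632, 0.0708]
contact_force: [0.2, 0.6, -1.2]
eef_pos: [0.4083, -0.2632, 0.0702]
contact_force: [-0.4, 0.4, -0.4]
pos [ 0.4083 -0.2632  0.0702] yaw x 12.33 q [ 0.08  0.44  0.45  2.16 -0.33  0.61  2.55] ydir [-1.e-04  1.e-04 -1.e+00] F [-0.37  0.36 -0.43] M [ 0.02 -0.01  0.03] w 0.19800513632361555
```

```bash
python3 -m jog '[[[0,0.5,0],0],[[0,0.5,0],0]]'|grep -E 'pos|force';python3 -m jog '[[[0,0.5,0],0],[[0,0.5,0],0]]'|grep -E 'pos|force'; python3 -m jog '[[[0,0.4,0],0],[[0,0.4,0],0]]'|grep -E 'pos|force'
```

```text
eef_pos: [0.4083, -0.2633, 0.0699]
contact_force: [0.3, 1.0, 0.2]
eef_pos: [0.4084, -0.2633, 0.0698]
contact_force: [-1.3, 0.9, 8.5]
eef_pos: [0.4084, -0.2634, 0.0698]
contact_force: [-3.1, 2.0, 13.0]
```

```bash
python3 -m jog '[[[0,-0.5,0],0],[[0,-0.5,0],0]]' | grep -E 'force'; python3 -m jog '[[[0,0,0],0],[[0,0,0],0],[[0,0,0],0],[[0,0,0],0],[[0,0,0],0],[[0,0,0],0]]' 48 40; python3 st.py; python3 -m jog '[[[0,-3,0],0],[[0,-8,0],0],[[0,-15,0],0],[[0,-30,0],0],[[0,-50,0],0],[[0,-80,0],0],[[0,-110,0],0],[[0,-140,0],0],[[0,-140,0],0],[[0,-140,0],0]]'; python3 - <<'E'
from h import *
c=cam('scene');cv2.imwrite('pics/s14.png',cv2.resize(cv2.convertScaleAbs(c['img'][150:290,120:250,::-1],alpha=1.8),None,fx=4,fy=4,interpolation=cv2.INTER_CUBIC)[:600])
E
```

```text
contact_force: [-2.2, 1.0, 8.2]
t: 27.5
eef_pos: [0.4083, -0.2632, 0.0693]
tool_rot: [0.703, -0.703, -0.076, 0.076]
contact_force: [-0.0, 1.3, 0.7]
gripper_width: 0.565
pos [ 0.4083 -0.2632  0.0693] yaw x 12.33 q [ 0.08  0.44  0.45  2.16 -0.33  0.61  2.55] ydir [-2.e-04  0.e+00 -1.e+00] F [-0.01  1.31  0.69] M [ 0.02 -0.02 -0.04] w 0.5648822465530965
t: 28.33
eef_pos: [0.4094, -0.2638, 0.2115]
tool_rot: [-0.703, 0.703, 0.078, -0.074]
contact_force: [-0.5, 1.0, 0.1]
gripper_width: 0.564
```

View pics/s14.png

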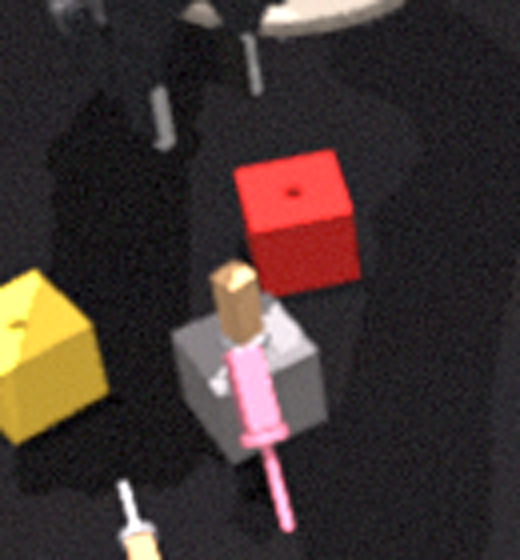

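```bash
python3 - <<'E'
from m import *
t=cam('top');s=cam('scene')
cv2.imwrite('pics/t15.png',cv2.resize(t['img'][100:280,150:440,::-1],None,fx=2.7,fy=2.7))
cv2.imwrite('pics/s15.png',cv2.resize(s['img'][:,:,::-1],(800,600)))
c=s;x,y,w,h=168,210,22,20
im=cv2.resize(c['img'][y:y+h,x:x+w],None,fx=8,fy=8,interpolation=cv2.INTER_CUBIC)
hsv=cv2.cvtColor(im,cv2.COLOR_RGB2HSV).astype(int)
for thr in(120,140,160):
    m=((hsv[...,1]>60)&(hsv[...,2]>thr)).astype(np.uint8)
    cs,_=cv2.findContours(m,0,1);k=max(cs,key=cv2.contourArea).astype(float)
    k=(k+.5)/8-.5+np.array([x,y]); print(thr,planar(k,c,.106))
P=dep(s);print(P[216,178],P[218,178])
E
```

```text
120 ((414.6666564941406, -261.5442810058594), (18.132457733154297, 18.17833709716797), 8.139904022216797)
140 ((416.9018859863281, -259.3762512207031), (12.7415132522583, 19.863277435302734), 53.859249114990234)
160 ((416.9932556152344, -259.2743835449219), (11.29354190826416, 18.262981414794922), 53.82255172729492)
[ 0.40531753 -0.25791912  0.10520161] [ 0.41074402 -0.26093236  0.10495881]
```

View pics/t15.png

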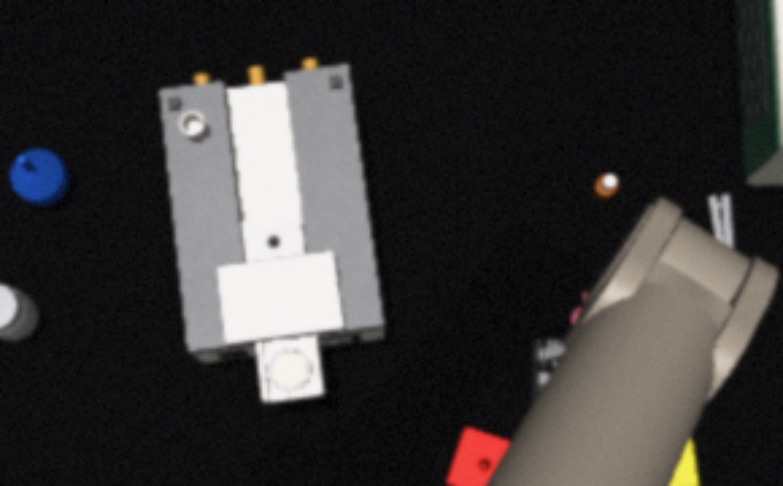

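View pics/s15.png

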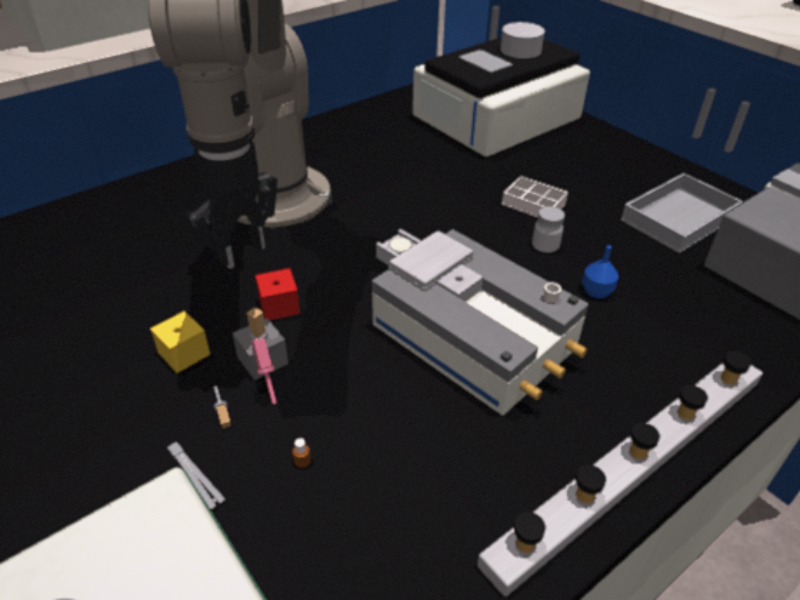

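```bash
python3 - <<'E'
from h import *
t=cam('top');x,y=251,189
w=t['img'][y-4:y+5,x-4:x+5].astype(float).mean(2); d=np.clip(np.median(w)-w-25,0,None)
yy,xx=np.mgrid[y-4:y+5,x-4:x+5]; u,v=(d*xx).sum()/d.sum(),(d*yy).sum()/d.sum()
p=onz(t,u,v,.104); e=(p-[.5950,.0498,.104])[:2]; print(u,v,p,'out mm',-1000*e@[.9907,.1357])
print(hand_in())
E
```

```text
250.94543297746145 189.08580466587583 [0.53574121 0.04137952 0.104     ] out mm 59.85034577005816
the job is handed in; nothing more can be done
None
```

The job is done and handed in at about 28.5 s of the 58 s allowed; no verdict was reported.

**What I did**
- I lifted the pin tool from the grey stand and felt for the button. The first touch came about 17 mm below the recess mouth.
- I pressed the button about 4 mm and held it down while pushing the slide out along the module axis, with about 1–2 N sideways. The loads I read stayed around 7 N, well under the 18 N limit.
- I lifted the pin clear, put the tool back in its stand until the collar seated, opened the gripper and backed off upward.

**Last checks**
- **Slide:** the top camera shows the recess 59.9 mm out. An earlier check from the slide's corner in the scene camera gave about 59 mm.
- **Pin tool:** on seating, the arm stopped at the same height as when it was first gripped (0.0698 m), so the tool is home. The handle's top reads about 0.105 m by depth against 0.106 m expected, and it looks upright.
- **Handle position:** re-measuring the handle's top by colour in the scene camera was unreliable. The pink tool and uneven light partly spoil it. The cleanest of the three colour thresholds agreed with the start to about 2 mm; the other two gave distorted outlines.
- **Bystanders:** the listed ones look unmoved by eye; I did not measure them.

**Look-alike:** the pink tool, which stood on its tip at the start, toppled and leaned against the stand during my approach. I registered no contact with it, and it stayed there, just beside our tool.

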